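Hold the tweezers at the set gap over the measuring glass

ROBOT

A 7-joint arm with a two-finger parallel gripper is mounted at the origin on the work surface. World frame = base frame: x ahead of the robot, y to its left, z up, the work surface at z = 0. Lengths are in mm, angles in rad, forces in N, time in s.
With the tool pointing down it reaches from about 425 to 950 mm from the base axis. Payload 16.7 kg.
Tool frame: the origin (TCP) lies on the centre line of the jaws, within the pads' length; the fingertips stand manip.nose_length ahead of it and the grasp point (between the pads) lies 6 mm ahead of it (manip.nose_length is the distance from the TCP to the fingertips, in mm); z points along the fingers, x is the direction in which the jaws open and shut, and the axes are right-handed (so a half turn about z gives the same grasp; the last joint's range is limited). The gripper opens to 94 mm and grips with 3 to 60 N. Pads are 16 mm wide; open, the fingers measure 119 mm over their backs; the gripper's body (75 mm by 177 mm) begins 78 mm behind the grasp point.
Start: joints at [-1.482, 0.426, 0.074, 1.606, -0.034, 1.111, -0.067], TCP at [159.67, 655.806, 230.467] pointing down, gripper open.
Joint ranges: [-2.85, 2.85], [-0.5, 2.14], [-1.23, 1.37], [0.21, 2.46], [-1.02, 4.16], [0.16, 2.05], [-2.73, 2.73]. Speed limits (rad/s): [1.89, 1.89, 2.39, 2.39, 3.01, 3.01, 3.01].

INTERFACE

Orientations are given as a rotation vector (axis times angle).
In Python, from workcell import manip, vision, job gives the robot as it stands. The module is installed in compiled form; this text tells all that it offers.
- The arm moves only by the shell command python3 -m creep 'ROWS' [OPENING] [FORCE]. ROWS is text: rows parted by semicolons, each of 6 numbers parted by spaces: the shift along the tool's x, y, z in mm, then the turn, a rotation vector about the tool's x, y, z in rad. A call has 1 to 10 rows; each row is the pose to reach, as a shift and turn from the pose commanded when the call began, along the tool's axes at that moment; what a row does not reach only later rows make up. A row lasts 1/12 s, in which the tool goes at most 41.7 mm and 7.16 degrees, less where a joint would pass 70% of its speed; a pose out of reach is approached as far as the arm can. A call with a gripper value outside its range is refused whole. OPENING is the opening, from 0 (shut) to 1 (fully open), set as the call begins (- or left out, the last holds). The fingers move at their own pace and stop on an object; FORCE is the grip in N (left out, the last holds). Time passes only in rows, so rows that repeat a pose let the fingers close. It gives the time, the measured TCP pose, the force and the opening at its end, in the units of the state.
- manip.observe(): the state, without advancing time (a new reading comes with each control period).
- vision.read_camera(name): name is "scene" or "top"; returns the picture (384x512x3 uint8, red, green, blue); there is no depth.
- vision.camera_model(name): a dict with "camera_matrix" (3x3 intrinsics, pixels), "distortion" ([k1, k2, p1, p2, k3] as OpenCV has them; the pictures are not rectified), "view" (4x4, takes a point from world to camera coordinates). Camera axes: x right, y down, z forward; pixel columns grow to the right and rows downward; lengths in mm; the calibration is good to about 2 mm. A picture is of the moment at which its call begins. camera_model takes no time and is no camera call.
- job.finish_job(): hands the job in, once; it reports no verdict.
The state is a dict: "clock": time; "joint_pos": joint angles; "qvel": joint speeds; "joint_efforts": joint torques, N m; "eef_pos": TCP position; "ee_rot": TCP orientation; "force": force on the tool from outside, world axes, zero at the start; "ft_torque": the same for the moment, N m; "opening": finger opening in mm.
Only numpy, scipy, OpenCV 4.12 (cv2) and the standard library are available. Lean on these libraries where they do the work, as an engineer would, in place of code of your own. Each camera call takes 0.05 s, during which the arm holds its last target.

TASK

Three sprung tweezers of the same pattern lie on the blue mat: pick up the middle-length pair (180 mm) and bring them to the flatbed measuring unit, held level and pointing along the two short dark lines on its glass, the tips just above the glass (no more than 15 mm) without ever touching it. Squeeze them until the tip gap matches the lines, one tip above each line, and hold that gap steady for the measurement: finish while still holding them there, letting nothing go. Leave the other two tweezers and the ring gauge, bottle and loupe where they are.

Things in the scene. Friction and masses are not known exactly. Their poses are not given: they have to be found in the camera images.
- tw_mid: sprung steel tweezers, 180 mm long, lying on edge on the mat (they open sideways; blades 12 mm high at the finger grips). Origin: underside, on the centre line at rest, at mid-length of the fluted finger grips; x towards the tips, z up. The pair to use, about 60 g. Rear end (blades joined) at x = -85 mm, tips at +94 mm. The frame belongs to the left (+y) blade: squeezing turns it by half the joint value
- tw_mid_grip (a point): same frame as tw_mid, 6 mm above its origin: middle of the finger grips, which run from x = -25 to +25 mm here. Outer width over the grips here 28 mm at rest (25 to 30 mm along them); 19 mm, grips parallel, at a 14 mm tip gap. Squeezed evenly, the line midway between the blades stays midway between the fingers; the tips close 2.1 times as much as the grips
- tw_mid_blade (a joint): how far the blades of the 180 mm tweezers are squeezed together, rad: 0 = at rest (tips 32 mm apart, centre to centre), 0.100 = tips 14 mm apart, 0.165 = tips shut; the gap falls evenly, 1.8 mm per 0.01 rad. The blades spring back: squeezing at the finger grips takes about 2.6 N at the start, 8 N at a gap of 14 mm, 11 N shut
- tw_mid_tip_l (a point): centre of the end of the left blade's tip (+y side) of the 180 mm tweezers, 6 mm above their underside; the tip is 2 mm wide and 3 to 5 mm high
- tw_mid_tip_r (a point): the same on the right blade (-y side)
- tw_short: sprung steel tweezers, 150 mm long, lying on edge on the mat (they open sideways; blades 12 mm high at the finger grips). Origin: underside, on the centre line at rest, at mid-length of the fluted finger grips; x towards the tips, z up. To be left alone. Rear end at x = -71 mm, tips at +79 mm, tips 29 mm apart
- tw_long: sprung steel tweezers, 210 mm long, lying on edge on the mat (they open sideways; blades 12 mm high at the finger grips). Origin: underside, on the centre line at rest, at mid-length of the fluted finger grips; x towards the tips, z up. To be left alone. Rear end at x = -99 mm, tips at +110 mm, tips 35 mm apart
- mat: blue bench mat, fixed, 260 mm along its x by 340 mm along its y, 3 mm thick; origin on its underside in the middle
- scanner: flatbed measuring unit (camera below a lit glass), fixed: grey housing 300 mm along its x by 240 mm along its y, flat top 70 mm above the table, knobs on its -x front; origin on its underside in the middle
- lines (a point): point on the glass (70 mm above the table) midway between the two dark setting lines, at half their length. The lines run along this frame's x, 50 mm long and 2 mm wide, one at y = +7 mm and one at y = -7 mm (14 mm apart, centre to centre). z points up
- ring_gauge: steel ring gauge, 52 mm across, 18 mm high, standing beyond the work; origin under its centre; leave alone
- cleaner: white bottle with a cap, 42 mm across, 105 mm high; origin under its centre; leave alone
- loupe: grey conical eye loupe, 36 mm across, 36 mm high; origin under its centre; leave alone
Things that resemble listed ones, but are neither listed nor needed, are in the scene too. Leave any brown or pink look-alike of the tw_mid alone.

How it is judged:
By the outcome, as a careful person would: the job done as asked, in the order asked, and still so for the second after the job is handed in, while the arm keeps its last pose, push and grip.
It also fails if it takes over 48 s, if anything falls off the work surface, if the arm or the gripper's body presses on something with over 40 N, if the wrist force passes 120 N, or if a joint passes its speed limit or range.

## Working session

There is one attempt and no reset: what is moved stays moved. The work goes in short steps, Python scripts to look and compute and a shell command to move; the robot and the scene stay as the last step left them, time stands still between calls to the robot, and variables do not carry over. Pictures are saved under pics/ and viewed, and the job is handed in when it is done.

```bash
mkdir -p pics
python3 - <<'E'
from workcell import manip, vision
import cv2
print(manip.observe(), manip.nose_length)
for n in ("scene","top"):
    im=vision.read_camera(n); cv2.imwrite(f"pics/{n}0.png",cv2.cvtColor(im,cv2.COLOR_RGB2BGR))
    cv2.imwrite(f"pics/{n}0b.png",cv2.resize(cv2.cvtColor(im,cv2.COLOR_RGB2BGR),(800,600),interpolation=cv2.INTER_CUBIC))
    print(vision.camera_model(n))
E
```

```text
{'clock': 0.0, 'joint_pos': array([-1.48150004,  0.42672531,  0.07385629,  1.60659289, -0.03409544,
        1.11080549, -0.06708891]), 'qvel': array([-0.00075194,  0.00093195, -0.00262151,  0.00198219, -0.00026942,
        0.00171062, -0.00015783]), 'joint_efforts': array([ 6.66588176e-05, -9.35844970e+01,  3.66658509e+00, -4.54164076e+01,
       -4.88139270e-02,  2.03505449e-02,  9.52373080e-05]), 'eef_pos': array([159.59702099, 655.4469911 , 229.78645332]), 'ee_rot': array([ 2.46957680e+00,  1.94045872e+00, -1.46851110e-03]), 'force': array([-0.53410434,  0.1361306 , -0.21392741]), 'ft_torque': array([-0.03082706,  0.02436286, -0.05423129]), 'opening': 94.11900656892925} 25.0
{'camera_matrix': array([[360.44962274,   0.        , 250.30275522],
       [  0.        , 360.44962274, 191.6080382 ],
       [  0.        ,   0.        ,   1.        ]]), 'distortion': array([-0.08801742,  0.        ,  0.        ,  0.        ,  0.        ]), 'view': array([[-5.23181381e-01,  8.52206872e-01, -4.96885238e-03,
         2.10481579e+02],
       [ 6.30569614e-01,  3.83179923e-01, -6.74948226e-01,
        -3.03986408e+02],
       [-5.73291552e-01, -3.56253552e-01, -7.37848360e-01,
         1.36777166e+03],
       [ 0.00000000e+00,  0.00000000e+00,  0.00000000e+00,
         1.00000000e+00]])}
{'camera_matrix': array([[353.16587612,   0.        , 254.75416392],
       [  0.        , 353.16587612, 192.30093229],
       [  0.        ,   0.        ,   1.        ]]), 'distortion': array([-0.03849034,  0.        ,  0.        ,  0.        ,  0.        ]), 'view': array([[ 1.80041156e-03, -9.99943316e-01,  1.04939427e-02,
         8.10470292e+01],
       [-9.93364193e-01, -2.99514591e-03, -1.14972208e-01,
         5.00510434e+02],
       [ 1.14997121e-01, -1.02173096e-02, -9.93313278e-01,
         1.13765999e+03],
       [ 0.00000000e+00,  0.00000000e+00,  0.00000000e+00,
         1.00000000e+00]])}
```

View pics/scene0b.png

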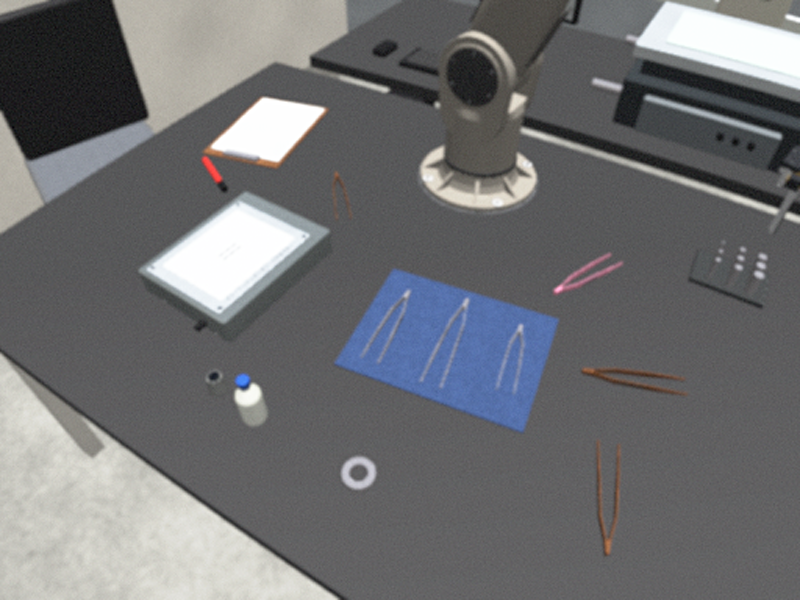

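View pics/top0b.png

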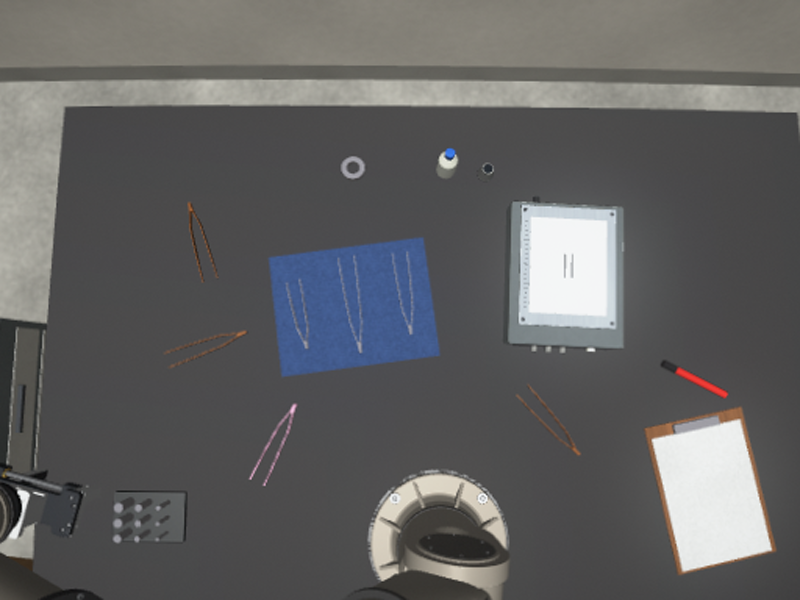

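The scene view and the top view both show three tweezers on the blue mat. In the top view they are short at left, long in the centre, and one at right whose length I still have to measure. The scanner is at (565,275) with its lines near (568,265). I'll take enlarged crops next.

```bash
cat > h.py <<'E'
import numpy as np, cv2
from workcell import vision
def px2w(cam,pts,z):
    m=vision.camera_model(cam);K=m["camera_matrix"];V=m["view"]
    u=cv2.undistortPoints(np.array(pts,float).reshape(-1,1,2),K,m["distortion"]).reshape(-1,2)
    R=V[:3,:3];c=-R.T@V[:3,3];d=np.c_[u,np.ones(len(u))]@R
    return c+d*((z-c[2])/d[:,2])[:,None]
def w2px(cam,P):
    m=vision.camera_model(cam);V=m["view"]
    r,_=cv2.Rodrigues(V[:3,:3])
    return cv2.projectPoints(np.array(P,float).reshape(-1,3),r,V[:3,3],m["camera_matrix"],m["distortion"])[0].reshape(-1,2)
def crop(cam,src,x,y,w,h,s,name):
    im=cv2.imread(src)[y:y+h,x:x+w]
    im=cv2.resize(im,None,fx=s,fy=s,interpolation=cv2.INTER_CUBIC)
    for k in range(0,w,10):
        cv2.putText(im,str(x+k),(k*s,8),0,.3,(0,255,255),1);cv2.line(im,(k*s,10),(k*s,14),(0,255,255),1)
    for k in range(0,h,10):
        cv2.putText(im,str(y+k),(0,k*s+4),0,.3,(0,255,255),1)
    cv2.imwrite(name,im)
E
python3 - <<'E'
from h import *
crop("top","pics/top0.png",170,150,115,85,7,"pics/c1.png")
crop("top","pics/top0.png",320,125,85,100,6,"pics/c2.png")
crop("scene","pics/scene0.png",215,170,140,90,5,"pics/c3.png")
E
```

```text
(no output)
```

View pics/c1.png

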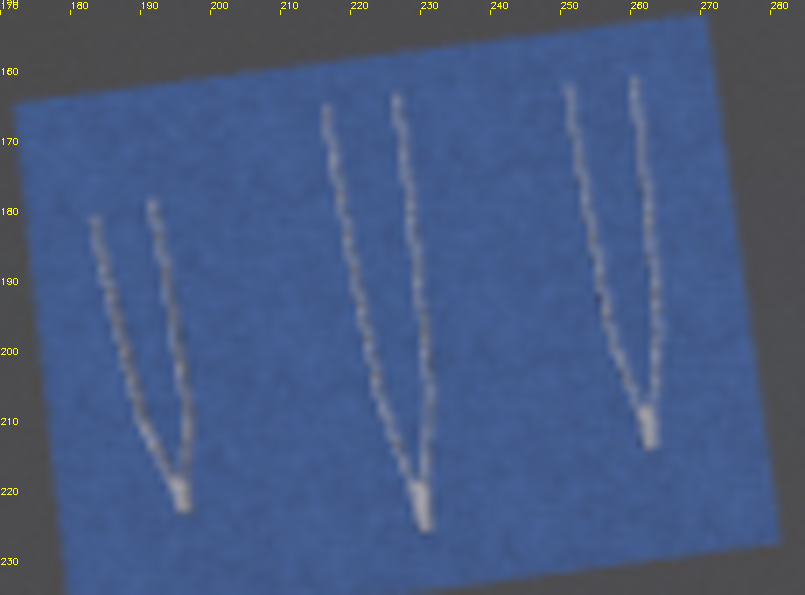

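View pics/c2.png

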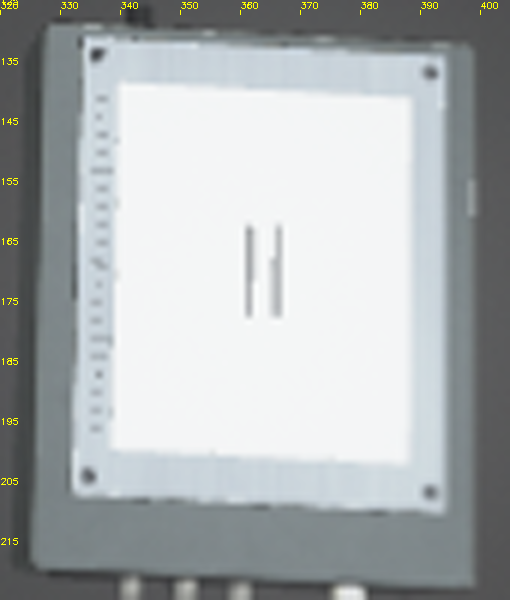

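View pics/c3.png

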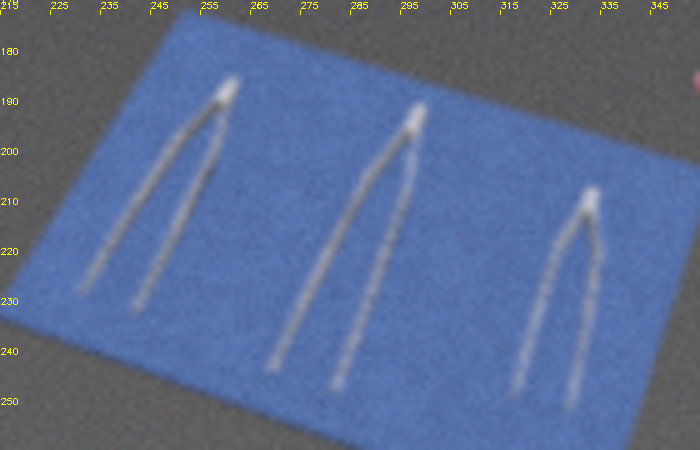

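Crop c1 shows the right-hand pair with its rear end at px (262.5,213.4) and tips at (250.8,161.5) and (260.1,160.6). Crop c2 shows the setting lines at u≈361 and u≈365.8, running from v≈162 to v≈177.

Run:
```python
from h import *
np.set_printoptions(precision=1,suppress=True)
for n,s in (("top",1),("scene",1)):
    V=vision.camera_model(n)["view"];print(n,-V[:3,:3].T@V[:3,3])
def c(pts,x,y,s): return [(x+a/s-.5,y+b/s-.5) for a,b in pts]
for nm,p in (("mid",[(651,447),(569,84),(634,78)]),("long",[(426,530),(326,104),(397,95)]),("short",[(184,511),(95,217),(152,199)])):
    w=px2w("top",c(p,170,150,7),10); print(nm,w[:,:2].ravel(),np.linalg.norm(w[0]-(w[1]+w[2])/2),np.linalg.norm(w[1]-w[2]))
for nm,p in (("mid",[(231,80),(83,292),(136,310)]),("long",[(419,105),(271,371),(337,389)])):
    w=px2w("scene",c(p,215,170,5),10); print("scene",nm,w[:,:2].ravel(),np.linalg.norm(w[0]-(w[1]+w[2])/2),np.linalg.norm(w[1]-w[2]))
w=px2w("top",c([(249.5,226),(249.5,317),(278.5,226),(276.5,317)],320,125,6),70);print("lines",w[:,:2])
w=px2w("top",c([(97,54),(431,72),(430,492),(88,475)],320,125,6),70);print("dots",w[:,:2],w.mean(0))
d=(w[0]-w[3]+w[1]-w[2]);print(np.arctan2(d[1],d[0]));d=(w[1]-w[0]+w[2]-w[3]);print(np.arctan2(d[1],d[0])+np.pi/2)
# subpix line centroids
im=cv2.imread("pics/top0.png",0).astype(float)
for v in range(163,178):
    r=im[v,357:371]; g=np.clip(240-r,0,None); print(v,(g[:7]@np.arange(357,364))/g[:7].sum().clip(1),(g[7:]@np.arange(364,371))/g[7:].sum().clip(1),g.astype(int))
crop("scene","pics/scene0.png",85,115,130,100,6,"pics/c4.png")
```

```text
top [ 366.2   94.2 1186.7]
scene [1085.9  424.4  805.1]
mid [431.9  56.1 607.5  95.7 610.6  64.2] 178.75183025565252 31.628930666957014
long [392.3 162.8 597.2 213.1 601.8 178.9] 209.88166039379263 34.562772514220136
short [400.9 277.7 541.7 323.4 550.5 296.2] 148.7093334459528 28.624525343292365
scene mid [430.4  54.3 610.4  66.  605.5  97.4] 179.71655368613767 31.717116564962666
scene long [389.6 161.2 602.  179.8 593.9 215. ] 211.52631912322403 36.16256129736553
lines [[ 594.8 -261.5]
 [ 545.1 -259.7]
 [ 594.9 -277.3]
 [ 545.1 -274.4]]
dots [[ 689.5 -181.1]
 [ 681.1 -364.9]
 [ 451.1 -354. ]
 [ 459.8 -170.4]] [ 570.4 -267.6   70. ]
-0.04700216673088546
-0.04684096666710924
163 361.2083333333333 365.96363636363634 [ 0  0  0  0 76 20  0  0  2 53  0  0  0  0]
164 361.20652173913044 365.962962962963 [ 0  0  0  0 73 19  0  0  2 52  0  0  0  0]
165 361.20652173913044 365.96363636363634 [ 0  0  0  0 73 19  0  0  2 53  0  0  0  0]
166 361.20652173913044 365.96363636363634 [ 0  0  0  0 73 19  0  0  2 53  0  0  0  0]
167 361.20652173913044 365.9298245614035 [ 0  0  0  0 73 19  0  0  4 53  0  0  0  0]
168 361.20652173913044 365.56382978723406 [ 0  0  0  0 73 19  0  0 41 53  0  0  0  0]
169 361.20652173913044 365.5698924731183 [ 0  0  0  0 73 19  0  0 40 53  0  0  0  0]
170 361.21505376344084 365.60674157303373 [ 0  0  0  0 73 20  0  0 35 54  0  0  0  0]
171 361.17241379310343 365.60227272727275 [ 0  0  0  0 72 15  0  0 35 53  0  0  0  0]
172 361.0 365.60674157303373 [ 0  0  0  0 61  0  0  0 35 54  0  0  0  0]
173 361.0 365.60227272727275 [ 0  0  0  0 62  0  0  0 35 53  0  0  0  0]
174 361.0 365.6 [ 0  0  0  0 62  0  0  0 36 54  0  0  0  0]
175 361.0 365.6111111111111 [ 0  0  0  0 62  0  0  0 35 55  0  0  0  0]
176 361.0 365.60674157303373 [ 0  0  0  0 63  0  0  0 35 54  0  0  0  0]
177 361.0 365.625 [ 0  0  0  0 45  0  0  0 24 40  0  0  0  0]
```

View pics/c4.png

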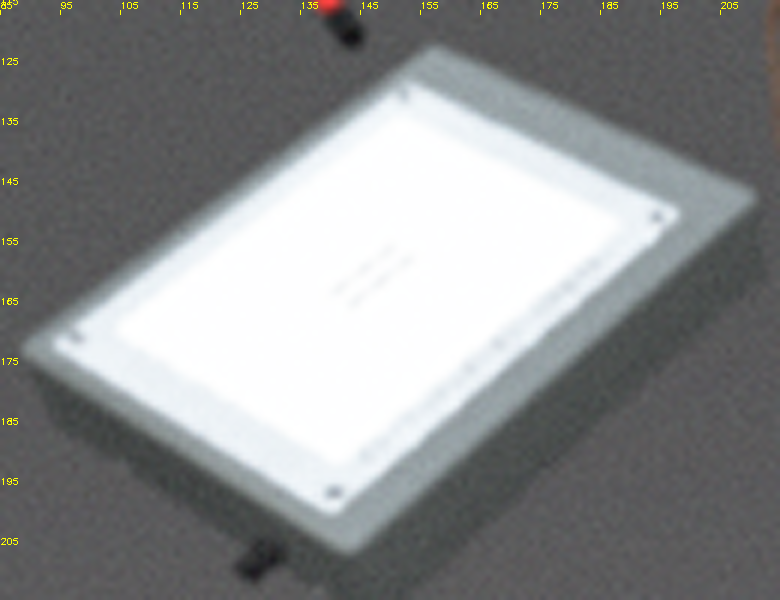

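The right pair measures 178.8 mm in the top camera and 179.7 mm in the scene camera, with tips 31.7 mm apart, so it is tw_mid. The other two measure 210 and 149 mm. Its grip is at about (515.5, 67.4) with yaw about 0.14. The lines' centre is at about (570,-268) with yaw -0.047. Next I work out the moves.

```bash
cat >> h.py <<'E'
from scipy.spatial.transform import Rotation as Ro
from workcell import manip
def down(jaw): # tool pointing down, tool x at world angle jaw
    c,s=np.cos(jaw),np.sin(jaw)
    return Ro.from_matrix(np.array([[c,s,0],[s,-c,0],[0,0,-1]]))
def rel(pos,jaw,cur=None):
    o=manip.observe(); p=o["eef_pos"]; R=Ro.from_rotvec(o["ee_rot"])
    t=R.inv().apply(np.array(pos)-p); r=(R.inv()*down(jaw)).as_rotvec()
    print("clk",o["clock"],"pos",p.round(2),"shift",t.round(2),"turn",r.round(4),"open",o["opening"],"F",o["force"].round(2))
E
python3 - <<'E'
from h import *
rel((515.5,67.4,130),1.714)
P=px2w("scene",[(85+373/6-.5,115+275/6-.5)],70);print(P)
p=[(404,95),(656,217),(335,492),(75,338)]
w=px2w("scene",[(85+a/6-.5,115+b/6-.5) for a,b in p],70);print(w,w.mean(0))
E
```

```text
clk 0.1 pos [159.56 655.5  229.87] shift [-487.14  484.91  100.44] turn [-2.000e-04  1.100e-03 -3.819e-01] open 94.22713535093536 F [-0.2  -0.28 -0.7 ]
[[ 568.51447647 -266.66068188   70.        ]]
[[ 449.67892402 -353.72405647   70.        ]
 [ 459.12653902 -170.09246201   70.        ]
 [ 687.90956267 -180.19825121   70.        ]
 [ 680.51228278 -364.77795582   70.        ]] [ 569.30682712 -267.19818138   70.        ]
```

```bash
python3 -m creep '-487 485 100 0 0 -0.38;-487 485 100 0 0 -0.38;-487 485 100 0 0 -0.38;-487 485 100 0 0 -0.38;-487 485 100 0 0 -0.38;-487 485 100 0 0 -0.38;-487 485 100 0 0 -0.38;-487 485 100 0 0 -0.38;-487 485 100 0 0 -0.38;-487 485 100 0 0 -0.38' 0.6
python3 -c "
from h import *
rel((515.5,67.4,130),1.714)"
```

```text
clock: 0.93
eef_pos: [373.7, 301.2, 170.3]
ee_rot: [-2.059, -2.373, -0.0]
force: [1.1, -0.2, 0.6]
opening: 56.2
clk 0.9333 pos [373.74 301.16 170.25] shift [-251.39  107.44   40.22] turn [-0.     -0.0001 -0.0019] open 56.242619114345814 F [ 1.06 -0.25  0.63]
```

```bash
python3 -m creep '-251.5 107.5 70 0 0 -0.002;-251.5 107.5 70 0 0 -0.002;-251.5 107.5 70 0 0 -0.002;-251.5 107.5 70 0 0 -0.002;-251.5 107.5 70 0 0 -0.002;-251.5 107.5 70 0 0 -0.002;-251.5 107.5 70 0 0 -0.002;-251.5 107.5 70 0 0 -0.002;-251.5 107.5 70 0 0 -0.002;-251.5 107.5 70 0 0 -0.002'
python3 - <<'E'
from h import *
rel((515.5,67.4,100),1.714)
im=vision.read_camera("scene");cv2.imwrite("pics/s1.png",im[:,:,::-1])
crop("scene","pics/s1.png",215,100,140,140,5,"pics/c5.png")
im=vision.read_camera("top");cv2.imwrite("pics/t1.png",im[:,:,::-1])
crop("top","pics/t1.png",200,110,110,120,5,"pics/c6.png")
E
```

```text
clock: 1.77
eef_pos: [514.7, 69.5, 100.3]
ee_rot: [-2.057, -2.374, 0.001]
force: [-0.8, 0.3, 0.8]
opening: 56.4
clk 1.7667 pos [514.71  69.49 100.25] shift [-2.18  0.48  0.25] turn [-0.0008 -0.0001 -0.0002] open 56.37882180986737 F [-0.75  0.25  0.8 ]
```

View pics/c5.png

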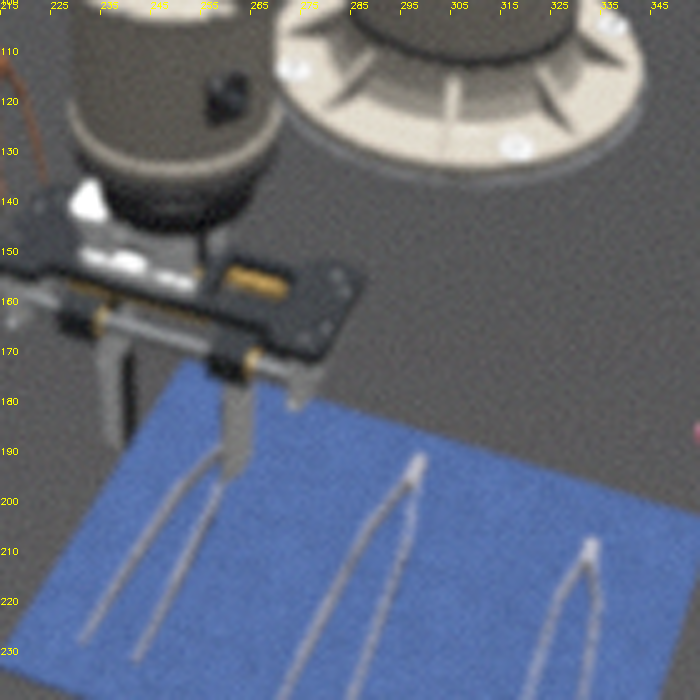

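View pics/c6.png

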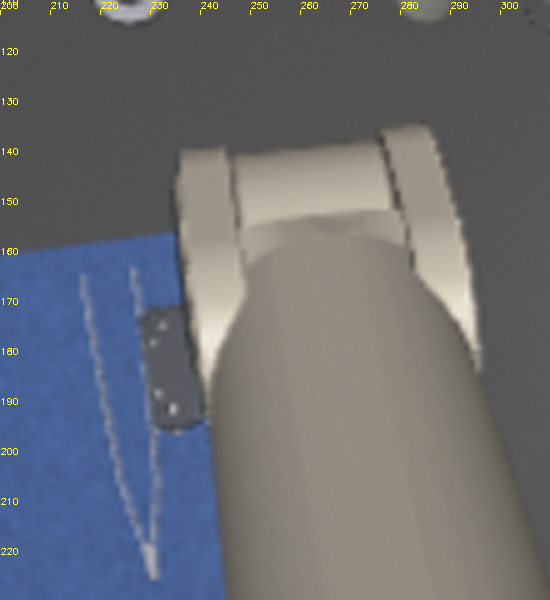

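Crop c5 shows the open fingers straddling the pair near px (240,190). In c6 the arm hides the pair from the top camera. I'll correct sideways, then descend part of the way.

```bash
python3 -m creep '-2 0.5 0 0 0 0;-2 0.5 30 0 0 0;-2 0.5 55 0 0 0;-2 0.5 58 0 0 0;-2 0.5 58 0 0 0;-2 0.5 58 0 0 0' 0.5
python3 - <<'E'
from h import *
rel((515.5,67.4,30),1.714)
im=vision.read_camera("scene");cv2.imwrite("pics/s2.png",im[:,:,::-1])
crop("scene","pics/s2.png",205,130,100,105,7,"pics/c7.png")
o=manip.observe();p=o["eef_pos"];R=Ro.from_rotvec(o["ee_rot"])
for a in (-1,1):
  print(w2px("scene",p+R.apply([[a*o["opening"]/2,b,25] for b in (-8,8)])))
E
```

```text
clock: 2.37
eef_pos: [516.1, 67.6, 43.3]
ee_rot: [2.056, 2.375, 0.0]
force: [-0.2, 0.5, 1.3]
opening: 47.3
clk 2.3667 pos [516.09  67.57  43.34] shift [-0.08 -0.61 13.34] turn [0.0002 0.0001 0.0004] open 47.28985731828014 F [-0.24  0.46  1.33]
[[243.16847064 199.44647356]
 [240.89474767 203.29767906]]
[[258.20315564 204.30275902]
 [256.04582467 208.2487854 ]]
```

View pics/c7.png

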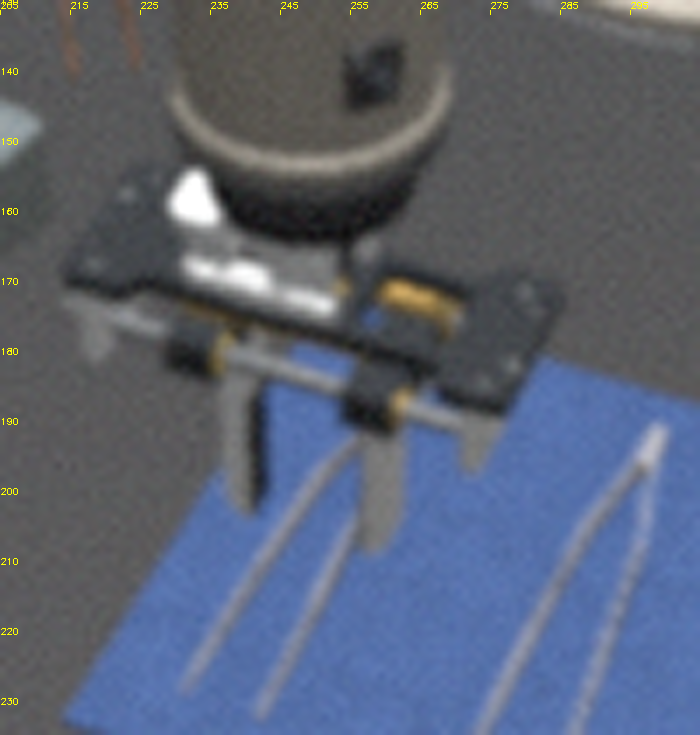

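```bash
python3 -m creep '0 -0.6 7 0 0 0;0 -0.6 13.5 0 0 0;0 -0.6 13.5 0 0 0;0 -0.6 13.5 0 0 0' && python3 -m creep '0 0 0 0 0 0;0 0 0 0 0 0;0 0 0 0 0 0;0 0 0 0 0 0;0 0 0 0 0 0;0 0 0 0 0 0;0 0 0 0 0 0;0 0 0 0 0 0' 0.24 20
python3 - <<'E'
from h import *
rel((515.5,67.4,30),1.714)
im=vision.read_camera("scene");cv2.imwrite("pics/s3.png",im[:,:,::-1])
crop("scene","pics/s3.png",205,130,100,105,7,"pics/c8.png")
E
```

```text
clock: 2.75
eef_pos: [515.1, 67.2, 28.9]
ee_rot: [-2.057, -2.374, 0.001]
force: [-0.7, -0.4, 0.6]
opening: 46.8
clock: 3.42
eef_pos: [515.3, 67.3, 29.1]
ee_rot: [2.057, 2.375, 0.0]
force: [-0.3, 1.7, 3.1]
opening: 22.5
clk 3.4167 pos [515.31  67.31  29.07] shift [ 0.07  0.2  -0.93] turn [ 0.0001 -0.0001 -0.    ] open 22.54974805653108 F [-0.29  1.69  3.15]
```

View pics/c8.png

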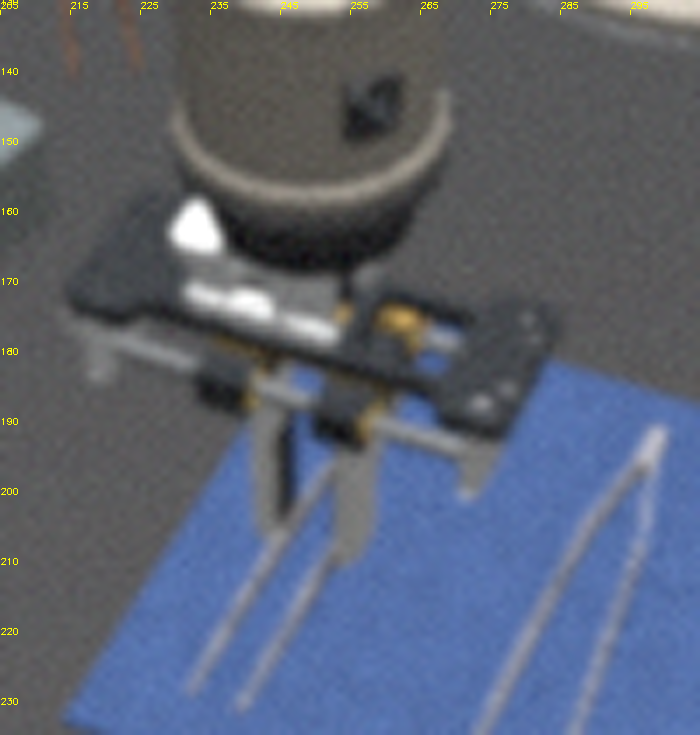

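c8 shows the pair squeezed between the fingers, with tips at about px (232,228) and (239,231). I lift and look again.

```bash
python3 -m creep '0 0 -4 0 0 0;0 0 -12 0 0 0;0 0 -30 0 0 0;0 0 -55 0 0 0;0 0 -80 0 0 0;0 0 -100 0 0 0;0 0 -105 0 0 0;0 0 -105 0 0 0;0 0 -105 0 0 0'
python3 - <<'E'
from h import *
rel((475.6,-263.1,135),1.524)
im=vision.read_camera("scene");cv2.imwrite("pics/s4.png",im[:,:,::-1])
crop("scene","pics/s4.png",195,90,110,120,6,"pics/c9.png")
E
```

```text
clock: 4.22
eef_pos: [515.0, 67.3, 133.9]
ee_rot: [-2.057, -2.375, -0.0]
force: [-0.3, 0.5, -0.8]
opening: 22.6
clk 4.2167 pos [515.03  67.27 133.88] shift [-321.36  -86.18   -1.18] turn [ 1.0e-04 -2.0e-04  1.9e-01] open 22.58199061197634 F [-0.32  0.51 -0.79]
```

View pics/c9.png

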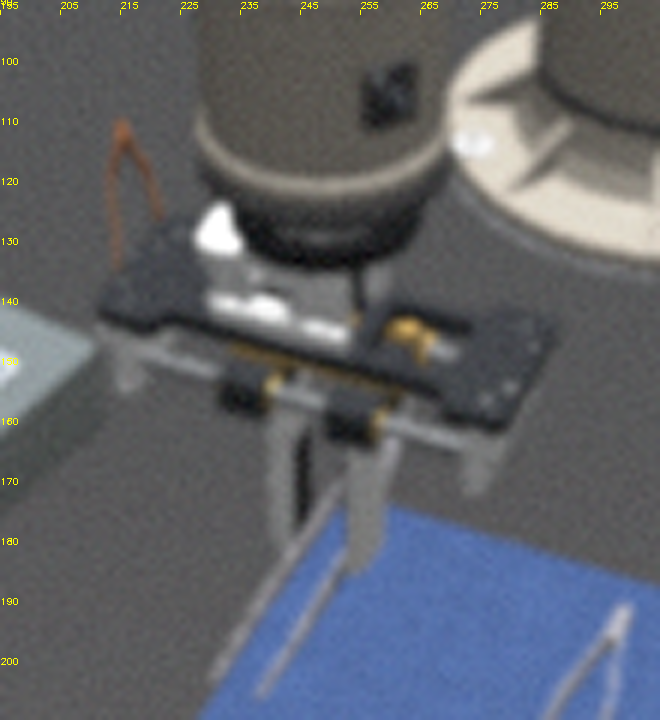

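c9 shows the pair lifted, with its tips at px (230.3,202.8) and (238.2,204.8). I compare that with a level prediction.

```bash
cat >> h.py <<'E'
def tips(gap,dx=94,dz=20.1,cam="scene",lat=0,yaw=0):
    o=manip.observe();p=o["eef_pos"];R=Ro.from_rotvec(o["ee_rot"])
    T=np.array([[s*gap/2+lat-dx*yaw,dx,dz] for s in (-1,1)])
    W=p+R.apply(T); return W,w2px(cam,W)
E
python3 - <<'E'
from h import *
for dz in (17,20.1,23): print(dz,tips(20.4,dz=dz)[1].round(1).tolist())
print(tips(20.4,dx=91)[1].round(1).tolist())
E
```

```text
17 [[231.0, 203.0], [238.3, 205.4]]
20.1 [[231.0, 203.8], [238.4, 206.2]]
23 [[231.1, 204.6], [238.4, 207.0]]
[[231.5, 203.0], [238.9, 205.4]]
```

```bash
python3 -m creep '-25 -7 -1 0 0 0.02;-60 -16 -2 0 0 0.05;-95 -25 -2 0 0 0.08;-130 -35 -2 0 0 0.11;-165 -44 -2 0 0 0.14;-200 -54 -2 0 0 0.17;-235 -63 -2 0 0 0.19;-270 -72 -2 0 0 0.19;-300 -80 -2 0 0 0.19;-312 -83.5 -2 0 0 0.19' && python3 -m creep '-6 -2 0 0 0 0;-9 -2.5 0 0 0 0;-9 -2.5 0 0 0 0;-9 -2.5 0 0 0 0;-9 -2.5 0 0 0 0'
python3 - <<'E'
from h import *
rel((475.6,-263.1,110),1.524)
W,P=tips(20.4);print(W,P)
im=vision.read_camera("scene");cv2.imwrite("pics/s5.png",im[:,:,::-1])
crop("scene","pics/s5.png",85,90,130,100,6,"pics/c10.png")
im=vision.read_camera("top");cv2.imwrite("pics/t5.png",im[:,:,::-1])
crop("top","pics/t5.png",310,110,100,110,5,"pics/c11.png")
E
```

```text
clock: 5.1
eef_pos: [475.2, -257.8, 134.9]
ee_rot: [-2.277, -2.164, 0.004]
force: [-1.0, -0.9, -0.9]
opening: 22.4
clock: 5.52
eef_pos: [474.5, -261.0, 135.8]
ee_rot: [-2.271, -2.17, -0.0]
force: [-0.3, 1.4, -0.8]
opening: 22.5
clk 5.5167 pos [ 474.52 -261.04  135.78] shift [-2.02  1.18 25.78] turn [-0.0003 -0.0004  0.0017] open 22.475498695900857 F [-0.34  1.38 -0.81]
[[ 567.95862074 -275.4553913   115.646224  ]
 [ 568.87744738 -255.0760956   115.6542466 ]] [[141.33889472 147.79921221]
 [146.19319271 150.29468836]]
```

View pics/c10.png

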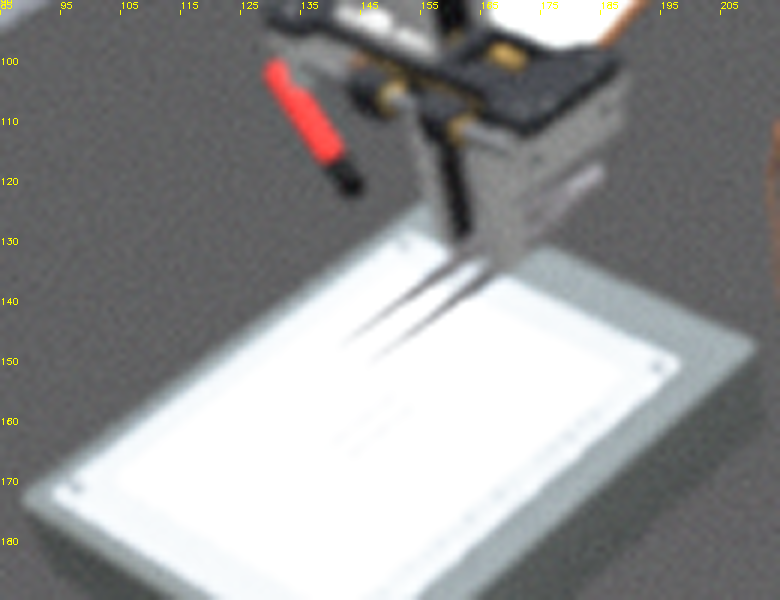

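View pics/c11.png

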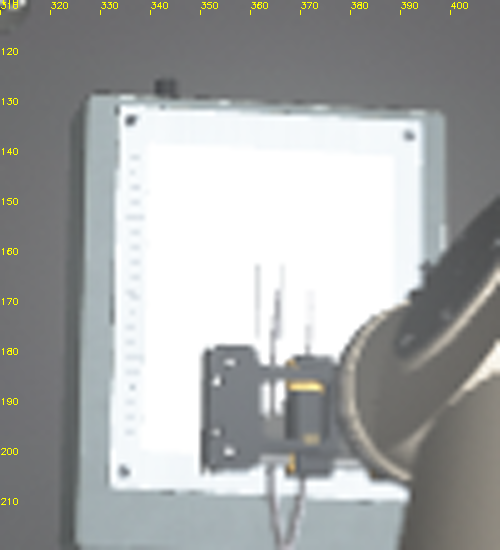

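c10 and c11: at the scanner the tips are visible in both cameras. In the top view they are near (364.7,167.5) and (371.7,167.6), and in the scene view near (142,147) and (146.5,150). I compare these with the prediction.

Run:
```python
from h import *
for g in (20.4,): print(tips(g,cam="top")[1].round(2).tolist(), tips(g,cam="scene")[1].round(2).tolist())
for n,b in (("t0",(255,355,374)),):
  for f in ("pics/top0.png","pics/t5.png"):
    im=cv2.imread(f,0).astype(int)
    for v in (160,162,164,165,166,167,168,169,170,172,174,176): print(v,im[v,357:377])
crop("top","pics/t5.png",345,150,45,50,14,"pics/c12.png")
crop("scene","pics/s5.png",130,120,50,50,12,"pics/c13.png")
```

```text
[[370.5, 167.73], [363.99, 167.4]] [[141.23, 147.71], [146.09, 150.21]]
160 [244 245 244 244 244 245 245 245 245 244 245 244 244 244 244 244 244 244
 244 244]
162 [245 245 245 242 217 244 244 244 241 220 245 245 245 245 244 244 244 244
 244 244]
164 [245 245 245 240 167 221 245 245 238 188 244 244 245 245 245 245 245 244
 244 244]
165 [244 245 245 240 167 221 245 245 238 187 245 245 245 245 245 245 244 245
 244 245]
166 [245 245 245 240 167 221 245 245 238 187 245 245 245 245 244 245 245 245
 245 244]
167 [245 245 244 241 167 221 245 244 236 187 245 245 245 245 245 245 245 245
 245 245]
168 [245 245 245 240 167 221 245 241 199 187 245 245 245 245 245 245 245 244
 245 244]
169 [245 245 245 241 167 221 245 241 200 187 245 245 245 245 245 244 245 244
 245 245]
170 [245 245 245 241 167 220 245 241 205 186 245 245 245 245 245 245 245 245
 245 244]
172 [245 245 245 241 179 245 245 242 205 186 245 245 245 245 245 245 245 245
 244 245]
174 [245 245 245 241 178 245 245 242 204 186 245 245 245 245 245 244 245 244
 245 244]
176 [245 245 245 241 177 245 245 242 205 186 245 245 245 245 245 244 24
[... 359 characters left out ...]
255]
166 [255 255 255 255 221 251 255 255 254 236 255 255 255 255 255 255 255 255
 255 255]
167 [255 255 255 255 221 251 255 255 245 236 255 255 255 255 255 255 255 255
 255 255]
168 [255 255 255 255 221 251 255 254 203 236 255 255 255 255 248 246 255 255
 255 255]
169 [255 255 255 255 220 251 255 248 199 236 255 255 255 255 248 245 255 255
 255 255]
170 [255 255 255 255 221 251 255 247 175 236 255 255 255 255 248 245 255 255
 255 255]
172 [255 255 255 255 230 255 255 246 174 235 255 255 255 255 248 245 255 255
 255 255]
174 [255 255 255 255 229 255 255 224 193 235 255 255 255 255 246 244 255 255
 255 255]
176 [255 255 255 255 229 255 254 179 192 235 255 255 255 254 222 237 255 255
 255 255]
```

View pics/c12.png

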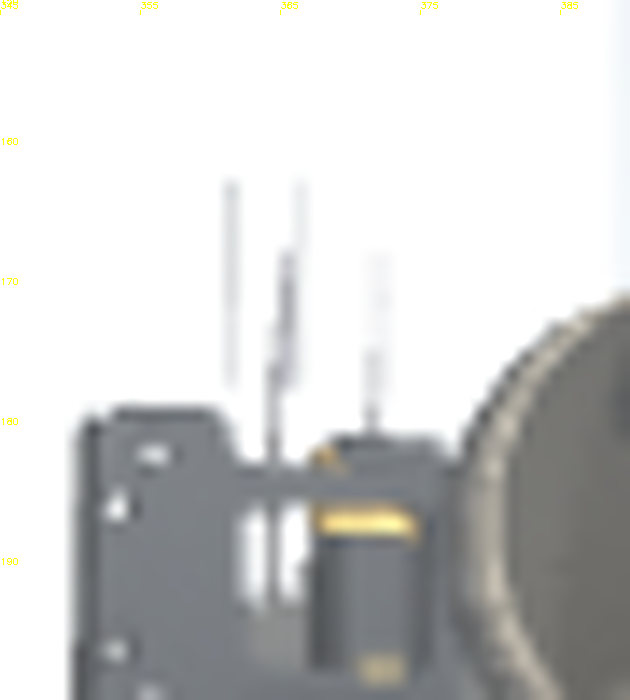

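View pics/c13.png

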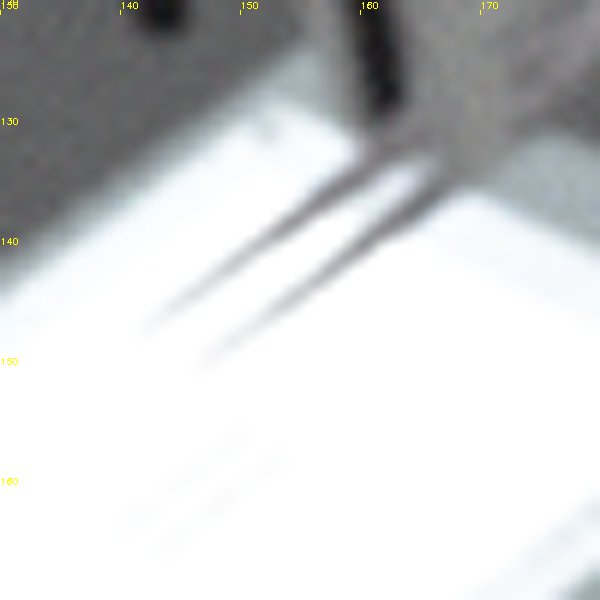

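The tips show about 1 px (about 3 mm) to the right of the prediction, which suggests a small yaw of the pair in the grip. I descend to a safe height, squeeze to 19 mm and measure again.

```bash
python3 -m creep '0 1 8 0 0 0;0 1 20 0 0 0;0 1 28 0 0 0;0 1 30 0 0 0;0 1 30 0 0 0;0 1 30 0 0 0' && python3 -m creep '0 0 0 0 0 0;0 0 0 0 0 0;0 0 0 0 0 0;0 0 0 0 0 0;0 0 0 0 0 0;0 0 0 0 0 0' 0.202 20
python3 - <<'E'
from h import *
rel((475.6,-263.1,101),1.524)
for c in("top","scene"): print(c,tips(14,cam=c)[1].round(2).tolist())
print(tips(14)[0])
im=vision.read_camera("scene");cv2.imwrite("pics/s6.png",im[:,:,::-1])
im=vision.read_camera("top");cv2.imwrite("pics/t6.png",im[:,:,::-1])
crop("top","pics/t6.png",345,150,45,50,14,"pics/c14.png")
crop("scene","pics/s6.png",130,120,50,50,12,"pics/c15.png")
im=cv2.imread("pics/t6.png",0).astype(int)
for v in range(160,184): print(v,im[v,357:377])
E
```

```text
clock: 6.12
eef_pos: [475.0, -262.5, 105.7]
ee_rot: [-2.273, -2.168, 0.001]
force: [-1.7, -0.6, -1.4]
opening: 22.5
clock: 6.62
eef_pos: [475.2, -262.4, 106.1]
ee_rot: [2.273, 2.169, 0.0]
force: [-0.3, 0.1, -0.3]
opening: 19.2
clk 6.6167 pos [ 475.22 -262.38  106.09] shift [-0.7   0.42  5.09] turn [ 0.0001  0.     -0.    ] open 19.210573538207292 F [-0.35  0.06 -0.32]
top [[366.74, 169.21], [362.39, 168.98]]
scene [[143.74, 155.64], [147.01, 157.37]]
[[ 568.78833421 -273.77217559   86.00180605]
 [ 569.44356741 -259.78751723   86.00147635]]
160 [254 254 254 254 254 254 254 254 254 254 254 254 254 254 254 254 254 254
 254 254]
161 [254 254 254 254 254 254 254 254 254 254 254 254 254 254 254 254 254 254
 254 254]
162 [254 254 254 254 244 254 254 254 253 246 254 254 254 254 254 254 254 254
 254 254]
163 [254 254 254 253 202 246 254 254 253 226 254 254 254 254 254 254 254 254
 254 254]
164 [254 254 254 253 206 246 254 254 253 226 254 254 254 254 254 254 254 254
 254 254]
165 [254 254 254 253 206 246 254 254 253 226 254 254 254 254 254 254 254 254
 254 254]
166 [254 254 254 253 206 246 254
[... 833 characters left out ...]
254]
176 [254 254 254 254 206 241 199 254 237 211 239 211 254 254 254 254 254 254
 254 254]
177 [254 254 254 254 224 241 201 254 243 225 239 209 254 254 254 254 254 254
 254 252]
178 [254 254 254 254 254 239 214 254 254 254 239 200 252 254 254 254 254 254
 254 244]
179 [254 254 254 254 254 212 214 254 254 254 239 199 252 254 254 254 254 254
 246 119]
180 [239 253 254 254 254 212 213 254 254 254 239 198 252 254 254 254 254 251
 161 114]
181 [128 212 254 254 254 206 211 254 254 252 231 191 250 253 253 253 254 246
  99 131]
182 [119 154 253 254 253 167 216 254 250 170 111 135 178 198 196 208 227 167
 111 131]
183 [118 129 217 253 251 163 220 250 101 118 111 117 116 116 116 116 110 102
 130 154]
```

View pics/c14.png

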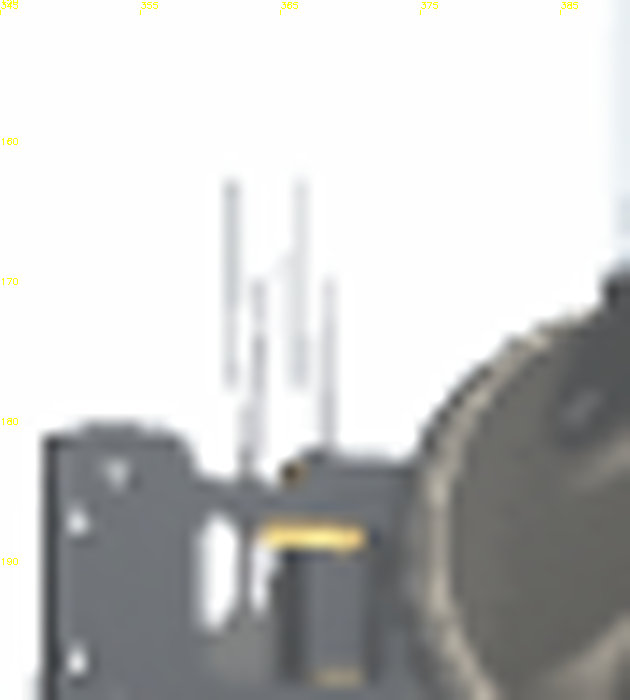

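View pics/c15.png

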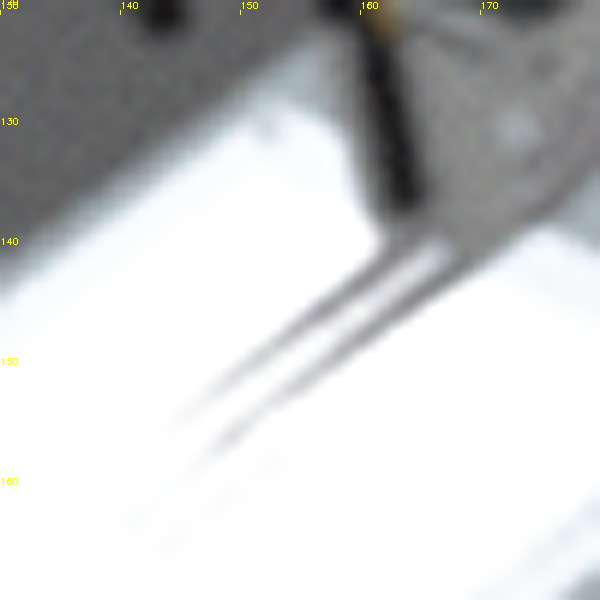

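c14 (top) shows the tips at about (362.9,169) and (368.0,169), against lines at 361.2 and 365.8. c15 (scene) shows the blades parallel to the lines. I fit the blade lines in both cameras to get the lateral shift, yaw and gap.

Run:
```python
from h import *
np.set_printoptions(precision=2,suppress=True)
im=cv2.imread("pics/s6.png",0).astype(int); b=cv2.imread("pics/scene0.png",0).astype(int)
print("bg/now glass",b[150,150],im[150,140])
for u in range(142,164,1):
    print(u,im[138:166,u])
print('lines bg')
for u in range(138,156): print(u,b[152:172,u])
```

```text
bg/now glass 254 255
142 [251 252 253 255 255 255 255 255 255 255 255 255 255 255 255 255 255 255
 255 255 255 255 255 254 252 254 254 255]
143 [251 252 254 255 255 255 255 255 255 255 255 255 255 255 255 255 255 254
 254 255 255 255 254 253 254 255 254 252]
144 [252 254 255 255 255 255 255 255 255 255 255 255 255 255 255 255 252 251
 254 255 255 254 253 254 255 254 251 251]
145 [254 255 255 255 255 255 255 255 255 255 255 255 255 255 255 252 245 251
 255 255 254 252 252 255 255 253 252 254]
146 [254 255 255 255 255 255 255 255 255 255 255 255 255 255 252 244 249 254
 255 254 250 250 254 255 254 253 254 255]
147 [255 255 255 255 255 255 255 255 255 255 255 255 255 253 240 244 254 255
 252 243 248 254 255 254 252 254 255 255]
148 [255 255 255 255 255 255 255 255 255 255 255 255 254 238 232 251 255 250
 234 235 253 255 254 250 251 254 255 255]
149 [255 255 255 255 255 255 255 255 255 255 255 255 238 223 244 254 252 232
 223 248 255 255 253 252 254 255 255 255]
150 [255 255 255 255 255 255 255 255 255 255 255 244 218 238 254 254 242 228
 246 255 255 254 253 254 255 255 255 255]
151 [255
[... 2413 characters left out ...]
254]
148 [254 254 254 254 251 248 251 253 251 243 245 253 255 254 254 254 254 254
 254 254]
149 [254 254 254 252 246 247 252 253 248 246 251 254 254 254 254 254 254 254
 254 254]
150 [254 254 254 251 248 251 253 251 249 252 254 254 254 254 254 254 254 254
 254 254]
151 [254 254 254 253 253 253 250 249 252 254 254 254 254 254 254 254 254 254
 254 254]
152 [254 254 254 254 254 251 245 248 253 254 254 254 254 254 254 254 254 254
 254 254]
153 [254 254 254 254 254 250 247 252 254 254 254 254 254 254 254 254 254 254
 254 254]
154 [254 254 254 254 254 253 253 254 255 254 254 254 254 254 254 254 254 254
 254 254]
155 [254 254 254 254 254 254 254 254 254 254 254 254 254 254 254 254 254 254
 254 254]
```

```bash
cat > fit.py <<'E'
from h import *
np.set_printoptions(precision=2,suppress=True)
def ln(W,name):
    # fit y=a+b*(x-570)
    b,a=np.polyfit(W[:,0]-570,W[:,1],1); print(f"{name}: y@570={a:.2f} slope={b:.4f} x {W[:,0].min():.0f}..{W[:,0].max():.0f} resid {np.std(W[:,1]-a-b*(W[:,0]-570)):.2f}"); return a,b
def cent(img,axis,idx,f,half,base):
    pts=[]
    for i in idx:
        c=f(i); lo=int(round(c-half)); ks=np.arange(lo,int(round(c+half))+1)
        v=img[ks,i] if axis=='col' else img[i,ks]
        w=np.clip(base-v,0,None).astype(float)
        if w.sum()<3: continue
        m=(w@ks)/w.sum(); pts.append((i,m) if axis=='col' else (m,i))
    return pts
def scene_blades(f,z,cl,cr,us):
    g=cv2.imread(f,0).astype(int)
    # image upper = right blade(-y), lower = left(+y)
    out=[]
    for n,c in (("right",cl),("left",cr)):
        out.append(ln(px2w("scene",cent(g,'col',us,c,1.6,253),z),"scene "+n))
    print(" mid y",(out[0][0]+out[1][0])/2,"gap@570",out[1][0]-out[0][0],"slope",(out[0][1]+out[1][1])/2)
E
python3 - <<'E'
from fit import *
print("LINES scene"); scene_blades("pics/scene0.png",70,lambda u:162.5-(u-141)*0.62,lambda u:164.7-(u-144)*0.72+.2,range(141,153))
print("BLADES scene"); scene_blades("pics/s6.png",86,lambda u:152.3-(u-147)*0.78,lambda u:157.2-(u-147)*0.75,range(147,160))
# top
g0=cv2.imread("pics/top0.png",0).astype(int)
a=ln(px2w("top",cent(g0,'row',range(163,177),lambda v:361,1.4,244),70),"top Lline")
b=ln(px2w("top",cent(g0,'row',range(163,177),lambda v:365.5,1.6,244),70),"top Rline")
g=cv2.imread("pics/t6.png",0).astype(int)
g[:178,362]=np.minimum(254,g[:178,362]+8)
L=[(362+(254-g[v,363])/((254-g[v,363])+(254-g[v,362])),v) for v in range(170,182)]
Rr=[(367+((254-g[v,368])+2*(254-g[v,369]))/((254-g[v,367])+(254-g[v,368])+(254-g[v,369])),v) for v in range(170,181)]
print(np.array(L)[:,0],np.array(Rr)[:,0])
ln(px2w("top",L,86),"top Lblade");ln(px2w("top",Rr,86),"top Rblade")
E
```

```text
LINES scene
scene right: y@570=-272.69 slope=-0.1860 x 550..585 resid 2.57
scene left: y@570=-259.99 slope=-0.0605 x 553..590 resid 0.49
 mid y -266.3395952805456 gap@570 12.692330746789878 slope -0.12324176043801324
BLADES scene
scene right: y@570=-276.66 slope=-0.0716 x 502..553 resid 0.19
scene left: y@570=-260.61 slope=-0.0559 x 518..569 resid 0.39
 mid y -268.6359921033571 gap@570 16.04383213723571 slope -0.06372308197514383
top Lline: y@570=-260.64 slope=-0.0571 x 549..592 resid 0.20
top Rline: y@570=-275.56 slope=-0.0690 x 549..592 resid 0.33
[362.84 362.91 363.   363.   363.   363.   362.92 362.91 362.73 362.49
 362.49 362.47] [367.97 367.97 367.97 367.95 367.74 367.73 367.74 367.75 367.82 367.82
 367.82]
top Lblade: y@570=-262.16 slope=-0.0806 x 531..566 resid 0.41
top Rblade: y@570=-277.77 slope=-0.0565 x 534..566 resid 0.24
```

Both cameras agree: the blade midline at the tips is about 1.5 mm too far towards -y, with an excess yaw of about -0.02. I rotate the tool -0.018 about its z, move 1 mm forward, lower 5 mm, then fine-tune the gap.

```bash
python3 -m creep '0 0.5 0 0 0 -0.009;0 1 0 0 0 -0.018;0 1 1.5 0 0 -0.018;0 1 3.5 0 0 -0.018;0 1 5 0 0 -0.018;0 1 5 0 0 -0.018;0 1 5 0 0 -0.018;0 1 5 0 0 -0.018;0 1 5 0 0 -0.018;0 1 5 0 0 -0.018' 0.2 
python3 -m creep '0 0 0 0 0 0;0 0 0 0 0 0;0 0 0 0 0 0'
python3 - <<'E'
from fit import *
rel((475.6,-263.1,101),1.542)
for c in("top","scene"): print(c,tips(14,cam=c)[1].round(2).tolist())
im=vision.read_camera("scene");cv2.imwrite("pics/s7.png",im[:,:,::-1])
im=vision.read_camera("top");cv2.imwrite("pics/t7.png",im[:,:,::-1])
print([round(manip.observe()["opening"],2)])
crop("top","pics/t7.png",345,150,45,50,14,"pics/c16.png")
crop("scene","pics/s7.png",130,120,50,50,12,"pics/c17.png")
im=cv2.imread("pics/t7.png",0).astype(int)
for v in range(161,183): print(v,im[v,358:371])
E
```

```text
clock: 7.55
eef_pos: [476.2, -262.5, 101.1]
ee_rot: [2.253, 2.189, 0.0]
force: [-0.3, -0.3, -1.4]
opening: 18.7
clock: 7.8
eef_pos: [476.2, -262.5, 101.0]
ee_rot: [2.253, 2.189, 0.0]
force: [-0.2, 0.3, -0.3]
opening: 19.0
clk 7.8 pos [ 476.2  -262.47  101.04] shift [-0.65 -0.58  0.04] turn [ 0.  0. -0.] open 18.95004064345147 F [-0.15  0.27 -0.27]
top [[365.72, 169.13], [361.39, 168.98]]
scene [[144.22, 157.3], [147.55, 158.99]]
[18.7]
161 [254 254 254 254 254 254 254 254 254 254 254 254 254]
162 [254 254 253 242 254 254 254 253 245 254 254 254 254]
163 [254 254 253 199 245 254 254 252 224 254 254 254 254]
164 [254 254 253 203 245 254 254 252 224 254 254 254 254]
165 [254 254 253 203 245 254 254 252 223 254 254 254 254]
166 [254 254 253 204 245 254 254 253 223 254 254 254 254]
167 [254 254 253 203 245 254 254 252 223 254 254 254 254]
168 [254 254 253 203 243 254 253 232 222 254 254 254 254]
169 [254 254 253 197 226 247 253 232 214 251 254 254 254]
170 [254 254 253 189 188 247 253 235 190 221 254 254 254]
171 [254 254 253 186 166 247 253 235 189 220 254 254 254]
172 [254 254 253 192 206 252 253 235 190 219 254 254 254]
173 [254 254 253 192 206 252 253 235 181 208 254 254 254]
174 [254 254 253 189 203 252 253 233 146 207 254 254 254]
175 [254 254 253 186 172 252 253 233 145 204 254 254 254]
176 [254 254 253 186 173 252 253 232 146 196 252 254 254]
177 [254 254 253 200 184 252 254 239 166 196 252 254 254]
178 [254 254 254 240 185 252 254 253 237 195 252 254 254]
179 [254 254 254 240 185 252 254 253 238 194 252 254 254]
180 [254 254 254 240 184 252 254 253 238 193 252 254 254]
181 [253 254 254 240 184 252 254 252 233 185 249 253 253]
182 [218 254 254 237 184 251 251 177 172 125 176 194 189]
```

View pics/c16.png

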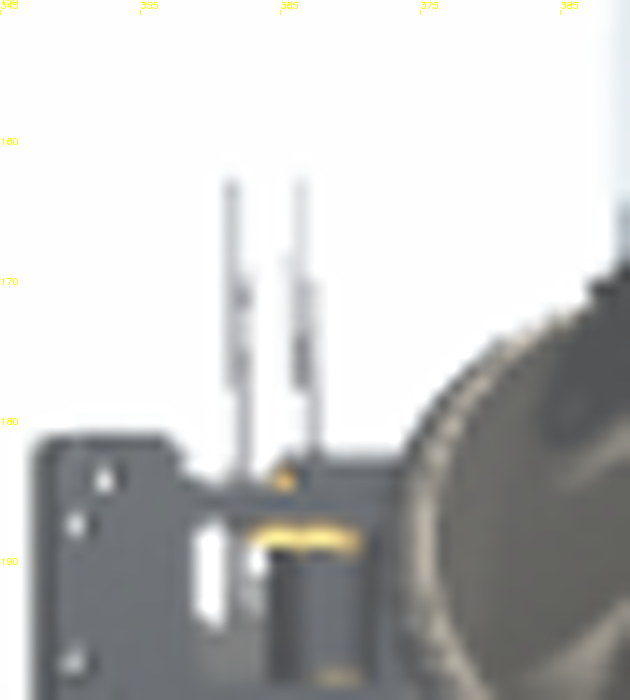

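View pics/c17.png

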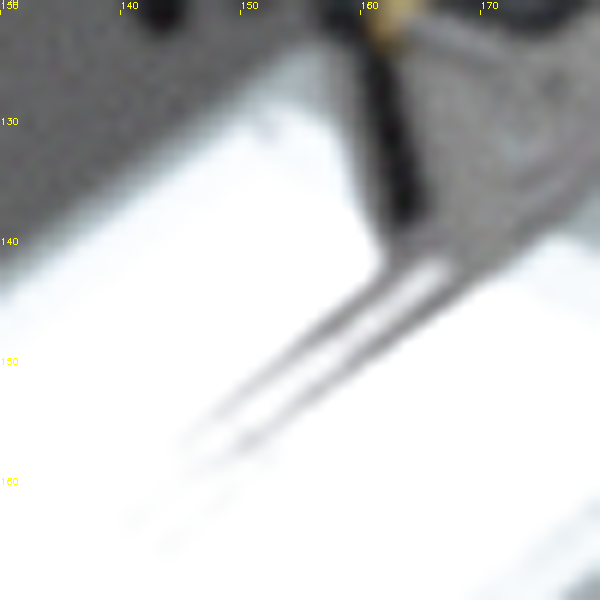

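Run:
```python
from fit import *
for m in (361.1,365.75,363.42):
    w=px2w("top",[(m,170)],70); w2=w.copy(); w2[0,2]=81; print(m,w,w2px("top",w2))
# blades, scene fit, z=81
scene_blades("pics/s7.png",81,lambda u:154.5-(u-147)*0.78,lambda u:158.3-(u-148)*0.75,range(148,160))
g=cv2.imread("pics/s7.png",0).astype(int)
for u in range(145,156): print(u,g[142:166,u])
```

```text
361.1 [[ 569.03 -260.61   70.  ]] [[362.16 169.39]]
365.75 [[ 569.11 -275.79   70.  ]] [[366.85 169.39]]
363.42 [[ 569.07 -268.18   70.  ]] [[364.5  169.39]]
scene right: y@570=-274.35 slope=-0.0551 x 505..552 resid 0.34
scene left: y@570=-259.74 slope=-0.0572 x 520..566 resid 0.70
 mid y -267.04750037830013 gap@570 14.605076974637825 slope -0.05616017632687129
145 [255 255 255 255 255 255 255 255 255 255 255 255 255 253 247 250 251 251
 252 255 255 253 253 254]
146 [255 255 255 255 255 255 255 255 255 255 255 255 253 245 248 251 249 249
 254 255 254 253 254 255]
147 [255 255 255 255 255 255 255 255 255 255 255 253 242 245 253 253 245 250
 254 254 252 254 255 255]
148 [255 255 255 255 255 255 255 255 255 255 255 239 231 249 254 248 242 250
 252 250 252 254 255 255]
149 [255 255 255 255 255 255 255 255 255 255 241 228 240 249 244 235 244 252
 251 252 254 255 255 255]
150 [255 255 255 255 255 255 255 255 255 244 220 238 253 246 223 227 249 253
 254 255 255 255 255 255]
151 [255 255 255 255 255 255 255 255 248 220 228 252 255 240 220 238 249 253
 254 255 255 255 255 255]
152 [255 255 255 255 255 255 255 252 223 216 246 254 248 229 236 246 248 253
 255 255 255 255 255 255]
153 [255 255 255 255 255 255 255 226 207 236 251 246 228 231 250 252 253 255
 255 255 255 255 255 255]
154 [255 255 255 255 255 255 224 194 224 247 246 222 224 249 255 255 255 255
 255 255 255 255 255 255]
155 [255 255 255 255 255 228 181 210 242 246 221 210 246 255 255 255 255 255
 255 255 255 255 255 255]
```

The top camera says the tips should move about 0.7 mm towards -y, and the scene camera says about 0.2 mm. I apply -0.4 mm, set the opening to 0.202, and average several opening readings.

```bash
python3 -m creep '-0.4 0 0 0 0 0;-0.4 0 0 0 0 0;-0.4 0 0 0 0 0;-0.4 0 0 0 0 0;-0.4 0 0 0 0 0;-0.4 0 0 0 0 0' 0.202
for i in 1 2 3 4 5 6 7 8; do python3 -m creep '0 0 0 0 0 0' | grep -E 'opening|eef'; done
```

```text
clock: 8.4
eef_pos: [476.2, -262.9, 101.0]
ee_rot: [-2.253, -2.189, 0.0]
force: [0.4, -0.2, -1.4]
opening: 19.1
eef_pos: [476.2, -262.9, 101.0]
opening: 19.2
eef_pos: [476.2, -262.9, 101.0]
opening: 19.1
eef_pos: [476.2, -262.8, 101.0]
opening: 19.2
eef_pos: [476.2, -262.8, 101.0]
opening: 19.1
eef_pos: [476.2, -262.8, 101.0]
opening: 18.8
eef_pos: [476.2, -262.9, 101.0]
opening: 19.0
eef_pos: [476.1, -262.8, 101.0]
opening: 19.2
eef_pos: [476.2, -262.9, 101.0]
opening: 19.4
```

```bash
python3 -m creep '0 0 0 0 0 0;0 0 0 0 0 0;0 0 0 0 0 0;0 0 0 0 0 0;0 0 0 0 0 0;0 0 0 0 0 0' 0.201
python3 - <<'E'
from fit import *
op=[]
for k in range(4):
    for n in ("scene","top"):
        im=vision.read_camera(n); op.append(manip.observe()["opening"])
        cv2.imwrite(f"pics/{n}9.png",im[:,:,::-1])
print(np.mean(op),np.std(op)); rel((475.6,-263.1,101),1.542)
scene_blades("pics/scene9.png",81,lambda u:154.5-(u-147)*0.78,lambda u:158.3-(u-148)*0.75,range(148,160))
g=cv2.imread("pics/top9.png",0).astype(int)
for v in range(166,182): print(v,g[v,358:371])
a=cv2.imread("pics/top9.png")[150:195,345:385];b=cv2.imread("pics/scene9.png")[120:165,135:175]
cv2.imwrite("pics/f.png",cv2.resize(np.hstack([a,b]),None,fx=9,fy=9,interpolation=cv2.INTER_CUBIC))
cv2.imwrite("pics/f2.png",cv2.resize(cv2.imread("pics/scene9.png"),(800,600)))
E
```

```text
clock: 9.57
eef_pos: [476.2, -262.9, 101.0]
ee_rot: [2.253, 2.189, 0.0]
force: [-0.1, 0.4, -0.0]
opening: 18.9
18.96209542749413 0.16492369412723537
clk 9.9667 pos [ 476.19 -262.86  101.  ] shift [-0.26 -0.58  0.  ] turn [-0.  0. -0.] open 18.84325590218834 F [ 0.68  0.09 -1.29]
scene right: y@570=-275.40 slope=-0.0617 x 504..551 resid 0.42
scene left: y@570=-259.90 slope=-0.0643 x 520..567 resid 0.62
 mid y -267.6496421875331 gap@570 15.49106747529089 slope -0.06299266326178489
166 [254 254 253 203 245 254 254 252 224 254 254 254 254]
167 [254 254 253 203 245 254 254 252 223 254 254 254 254]
168 [254 254 253 202 243 254 253 232 222 254 254 254 254]
169 [254 254 253 193 210 247 253 232 201 239 254 254 254]
170 [254 254 253 188 177 247 253 235 186 209 254 254 254]
171 [254 254 253 190 193 247 253 236 186 208 254 254 254]
172 [254 254 253 191 200 247 253 235 186 206 254 254 254]
173 [254 254 253 192 199 246 253 235 186 197 252 254 254]
174 [254 254 253 191 200 247 253 236 186 196 252 254 254]
175 [254 254 253 190 202 252 253 235 186 196 252 254 254]
176 [254 254 253 185 170 252 253 235 186 194 252 254 254]
177 [254 254 253 209 171 252 253 241 206 182 252 254 254]
178 [254 254 254 253 171 252 254 254 252 173 248 254 254]
179 [254 254 254 252 171 252 254 254 252 181 251 254 254]
180 [254 254 254 239 170 252 254 254 252 170 247 254 254]
181 [253 254 254 240 171 252 254 253 250 164 243 253 253]
```

View pics/f.png

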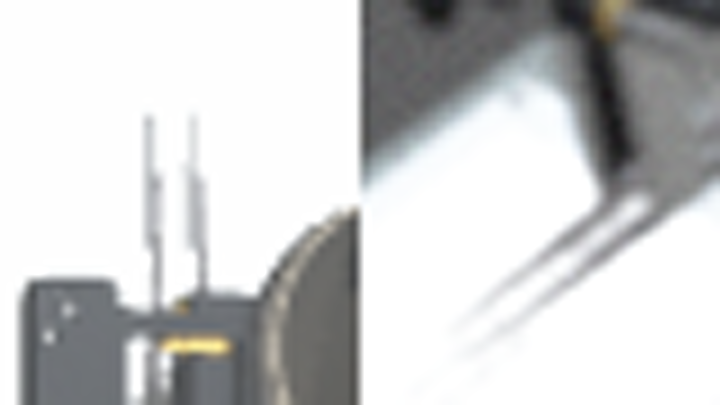

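View pics/f2.png

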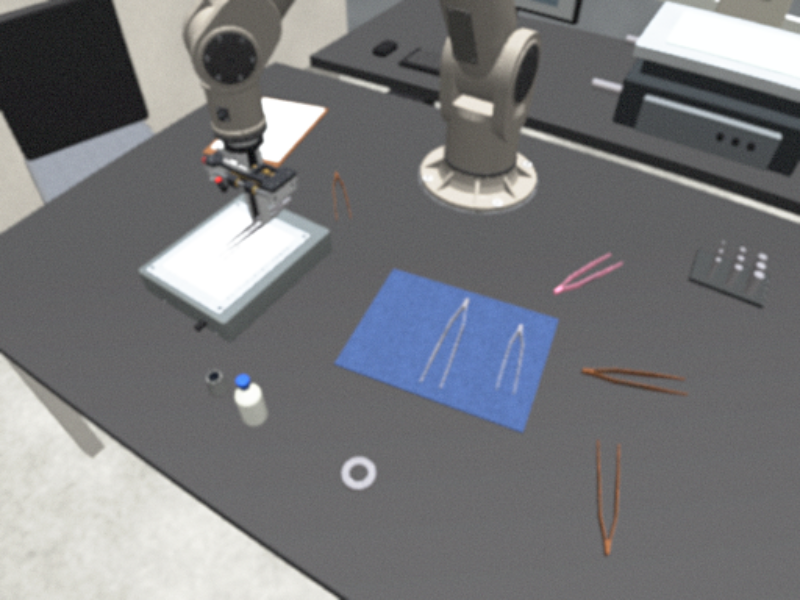

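In f.png the tips sit at u≈362.1 and 366.6–366.9, and points directly above the lines would show at 362.2 and 366.85. f2 shows everything else where it was. I hand in.

```bash
python3 -c "
from workcell import job,manip
print(manip.observe()['clock'],job.finish_job())"
```

```text
the job is handed in; nothing more can be done
9.9667 None
```

I picked up the 180 mm tweezers, brought them over the flatbed glass and squeezed them to the line gap. I handed the job in at about 10 s, still holding them there.

- **Right pair:** they measured about 179 mm long with tips 31.7 mm apart; the other two on the mat measured about 210 and 149 mm.
- **Gap:** the finger opening averaged 18.96 mm, noise 0.16 mm, which works out to a tip gap of about 14 mm.
- **Tips over the lines:** in the top camera the tips sit at u≈362.1 and 366.6–366.9, against 362.2 and 366.85 directly above the lines. That is within about 0.5 mm.
- **Height:** by the arm's reading the undersides are about 5 mm and the tips about 11 mm above the glass. I saw no contact force. I did not measure the tip height separately; both cameras fit level tweezers at that height.
- **Other objects:** in the last picture the other two tweezers, ring gauge, bottle and loupe stand where they were.

**Disagreements:** the scene camera's blade fit gave a gap of 14.6 to 15.5 mm. Glare on the glass makes that fit unreliable, so I trusted the opening and the top camera. That fit also showed the blades turned about 0.016 rad from the lines.

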